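# Slide the oil bottle home into its counter bay

## Task

Put the tall oil bottle away in its holder on the counter: push it low on its body so that it slides upright, without being lifted, in between the two sprung rollers, and press it gently but firmly home for a moment, until the sprung pad at the back gives a little, without squashing it flat. Then let go and leave it standing there. It is glass: do not push hard, rock it or touch its shoulder and neck, and leave the bowl, the jar and the egg rack alone.

Things in the scene. Friction and masses are not known exactly. Their poses are not given: they have to be found in the camera images.
- bottle: Tall green glass oil bottle, 250 mm high, loose on the counter (z = 0), 0.5 to 0.9 kg. Round; lower body 60 mm across up to 105 mm height; touch only this. Origin: centre of its underside, z up its axis. It takes 2.5 to 6 N to slide; pushed below about 35 mm height it slides, higher up it may topple. Do not lift it or tilt it over 8 degrees; push with under 18 N (above 22 N it breaks).
- bottle_top: The bottle's shoulder, neck (25 mm across) and pourer, 105 to 250 mm above the counter; fixed to the bottle and with the same origin and axes. Not to be touched.
- bay: Aluminium holder fixed to the counter, no floor, open at the front. Origin: on the counter, midway between its two rollers; +x points into the bay, z up. Side walls 50 mm high, inner faces at y = +-52 mm from x = -20 to 105 mm; in front, flared wings widen to y = +-73 mm at x = -58 mm.
- backrest: Plate closing the bay's back (x = 105 to 115 mm, 60 mm high), same frame as the bay. Before it a black rubber pad, 60 mm wide, 10 to 50 mm high, on a stiff carriage set differently each time, not measured: its face is at x = 40 to 75 mm (bottle axis then 10 to 45 mm). It gives 1 mm per 4 N, up to 4 mm. Home: pressed with 4 N or more for 0.2 s; keep under 13 N on the pad (over 15 N squashes it).
- bowl: White ceramic bowl with lid and knob, 144 mm across, 100 mm high; origin at the centre of its underside. Leave alone.
- jar: Spice jar with black twist cap, 47 mm across, 90 mm high; origin at the centre of its underside. Leave alone.
- egg_rack: Aluminium egg rack insert, 115 x 170 mm plate with six holes on four legs, 34 mm high; origin at counter height under its centre. Leave alone.
- rollers (a point): Midpoint between the two upright white rollers (bay x = 0), 30 mm high. Each is 16 mm across, from 12 to 48 mm height, at bay y = +-33.5 mm, does not turn, and yields outward on a spring (0.25 N per mm, up to 12 mm). Passing them takes a push of up to about 10 N, bottle friction included; it falls off once the bottle's axis is past x = 0.

How it is judged:
By the outcome, as a careful person would: the job done as asked, in the order asked, and still so for the second after the job is handed in, with the robot touching nothing.
It also fails if it takes over 61 s, if anything falls off the work surface, if the arm or the gripper's body presses on something with over 40 N, if the wrist force passes 120 N, or if a joint passes its speed limit or range.

## Robot

A 6-joint arm with a two-finger parallel gripper is mounted at the origin on the work surface. World frame = base frame: x ahead of the robot, y to its left, z up, the work surface at z = 0. Lengths are in mm, angles in rad, forces in N, time in s.
With the tool pointing down it reaches from about 350 to 775 mm from the base axis. Payload 7.3 kg.
Tool frame: the origin (TCP) lies on the centre line of the jaws, within the pads' length; the fingertips stand 22 mm ahead of it and the grasp point (between the pads) lies 3 mm ahead of it; z points along the fingers, y is the direction in which the jaws open and shut (so a half turn about z gives the same grasp; the last joint's range is limited). The gripper opens to 92 mm and grips with 3 to 60 N. Pads are 19 mm wide; open, the fingers measure 130 mm over their backs; the gripper's body (75 mm by 190 mm) begins 47 mm behind the grasp point.
Start: joints at [-1.335, 0.342, 1.524, -0, 1.275, -0.146], TCP at [195.633, -487.207, 248.741] pointing down, gripper open.
Joint ranges: [-2.53, 2.53], [-0.77, 2.02], [0.04, 2.7], [-1, 4.14], [0.28, 2.66], [-3.11, 3.11]. Speed limits (rad/s): [2.57, 2.57, 3.14, 3.14, 3.14, 3.14].

## Interface

Orientations are given as [roll, pitch, yaw] about the fixed x, y, z axes, in that order (R = Rz(yaw) Ry(pitch) Rx(roll)).
In Python, from plant import get_obs, capture, close_job gives the robot as it stands.
- The arm moves only by the tool carry_out, never from a script. Its arguments are lists of equal length, an entry for each row: "xyz": the shift along the tool's x, y, z scaled (see below), a list of three; "dr": the turn, a rotation vector about the tool's x, y, z scaled (see below), a list of three. A call has 1 to 8 rows; each row shifts and turns the commanded pose from where the row before left it, along the tool's axes as they then stand; what a row does not reach is not made up. The controller multiplies each number of a shift by 0.06 m and each number of a turn by 8 degrees. A row lasts 1/8 s, in which the tool goes at most 62.5 mm and 10.7 degrees, less where a joint would pass 70% of its speed; a pose out of reach is approached as far as the arm can. A call with a number of a shift or a turn outside -1 to 1 is refused whole. A call with a gripper value outside its range is refused whole. "gripper" is the gripper's target within -1 to 1 (fully open at 1, half-way at 0, shut at -1), set as the call begins (left out, the last holds). The fingers move at their own pace and stop on an object; the grip force is fixed at half the most. Time passes only in rows, so rows that do not move let the fingers close. It gives the time, the measured TCP pose, the force and the opening at its end, in the units of the state.
- get_obs(): the state, without advancing time (a new reading comes with each control period).
- capture(name): name is "scene" or "top" or "wrist"; returns a dict with "image" (420x560x3 uint8, blue, green, red), "fx", "fy", "cx", "cy" (pixels), "D" ([k1, k2, p1, p2, k3] as OpenCV has them; the pictures are not rectified), "pose" (4x4, takes a point from camera to world coordinates). Camera axes: x right, y up, looking along -z (the intrinsics and any distortion apply to the point x, -y, -z); pixel columns grow to the right and rows downward; lengths in mm; the calibration is good to about 2 mm. A picture is of the moment at which its call begins. There is no depth.
- close_job(): hands the job in, once; it reports no verdict.
The state is a dict: "time": time; "joint_positions": joint angles; "dq": joint speeds; "tau": joint torques, N m; "tool_pos": TCP position; "tcp_rot": TCP orientation; "contact_force": force on the tool from outside, world axes, zero at the start; "moment": the same for the moment, N m; "grip_width": finger opening in mm.
Only numpy, scipy, OpenCV 4.12 (cv2) and the standard library are available. Lean on these libraries where they do the work, as an engineer would, in place of code of your own. Each camera call takes 0.05 s, during which the arm holds its last target.

## Working session

There is one attempt and no reset: what is moved stays moved. The work goes in short steps, Python scripts to look and compute and a tool call to move; the robot and the scene stay as the last step left them, time stands still between calls to the robot, and variables do not carry over. Pictures are saved under pics/ and viewed, and the job is handed in when it is done.

Besides the shell and the picture viewer there is one more tool, called after "Emit:" by a JSON object that holds its "name" and its "arguments". carry_out: Moves the arm, as the interface text tells. Shifts and turns lie within -1 to 1; 1 stands for 0.06 m of shift or 8 degrees of turn. Its arguments: {"type":"object","properties":{"xyz":{"type":"array"},"dr":{"type":"array"},"gripper":{"type":"number"}},"required":["xyz","dr"]}

```bash
mkdir -p pics; ls; python3 - <<'E'
from plant import get_obs, capture
import cv2,pickle
o=get_obs(); print(o)
for n in("scene","top"):
    c=capture(n); pickle.dump(c,open(f"{n}0.pkl","wb")); cv2.imwrite(f"pics/{n}0.png",c["image"]); print(n,c["fx"],c["D"],c["pose"].round(3).tolist() if hasattr(c["pose"],"round") else c["pose"])
E
```

```text
pics
{'time': 0.0, 'joint_positions': array([-1.33499672e+00,  3.42718191e-01,  1.52504200e+00, -4.82521934e-05,
        1.27541438e+00, -1.45987344e-01]), 'dq': array([-8.88440369e-04, -9.65150590e-05,  6.07652520e-04,  1.30441497e-03,
        8.42280339e-04, -3.37434344e-04]), 'tau': array([ 4.66926358e-04, -4.31242526e+01, -2.44216150e+01,  7.18640070e-02,
        5.60111320e-02, -1.38967848e-04]), 'tool_pos': array([ 195.52564867, -486.80950775,  248.03858325]), 'tcp_rot': array([-3.14002086e+00, -1.84470383e-04,  3.81800890e-01]), 'contact_force': array([ 0.47942792,  0.00803574, -0.33508204]), 'moment': array([ 0.01531865,  0.0471542 , -0.0390942 ]), 'grip_width': 92.13300329603793}
scene 434.3244811712001 [0.01677248 0.         0.         0.         0.        ] [[0.167, -0.612, 0.773, 1223.22], [0.986, 0.108, -0.128, 123.68], [-0.005, 0.783, 0.622, 588.698], [0.0, 0.0, 0.0, 1.0]]
top 417.8440117620996 [-0.02398524  0.          0.          0.          0.        ] [[-0.016, 0.994, -0.112, 512.211], [-1.0, -0.015, 0.006, 235.451], [0.004, 0.112, 0.994, 722.337], [0.0, 0.0, 0.0, 1.0]]
```

View pics/scene0.png

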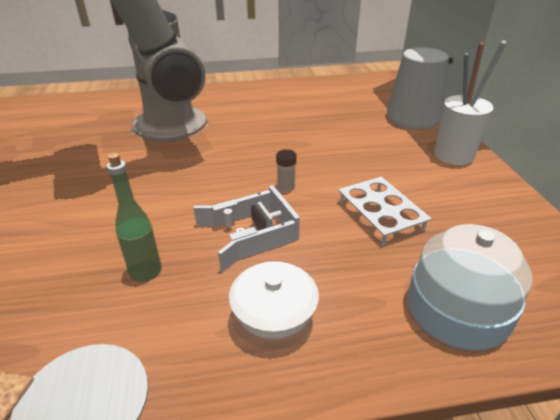

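View pics/top0.png

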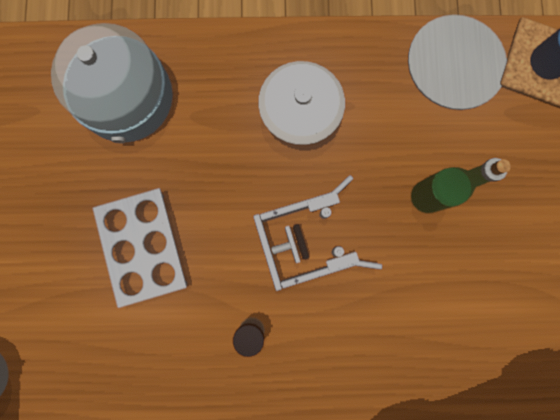

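The scene view shows the bottle's base at about (142,270) and the bay at about (250,225). In the top view the bay is at about (300,240), opening right, and the bottle foot is near (427,197). I'll enlarge both.

```bash
python3 - <<'E'
import cv2,pickle
c=pickle.load(open("top0.pkl","rb"))["image"]
cv2.imwrite("pics/t_bay.png",cv2.resize(c[165:300,240:400],None,fx=5,fy=4.4444*1.0/4.4444*4.4,interpolation=cv2.INTER_CUBIC)) if 0 else cv2.imwrite("pics/t_bay.png",cv2.resize(c[170:290,240:400],None,fx=5,fy=5,interpolation=cv2.INTER_CUBIC))
cv2.imwrite("pics/t_bot.png",cv2.resize(cv2.convertScaleAbs(c[140:230,395:515],alpha=1.8),None,fx=6,fy=6,interpolation=cv2.INTER_CUBIC))
c=pickle.load(open("scene0.pkl","rb"))["image"]
cv2.imwrite("pics/s_bot.png",cv2.resize(cv2.convertScaleAbs(c[145:290,90:190],alpha=1.5),None,fx=4,fy=4,interpolation=cv2.INTER_CUBIC))
E
```

```text
(no output)
```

View pics/t_bay.png

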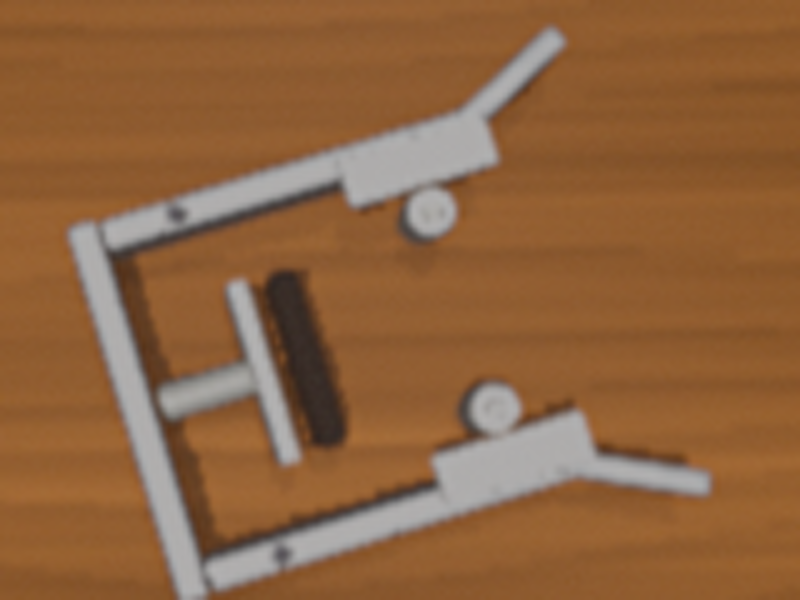

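View pics/t_bot.png

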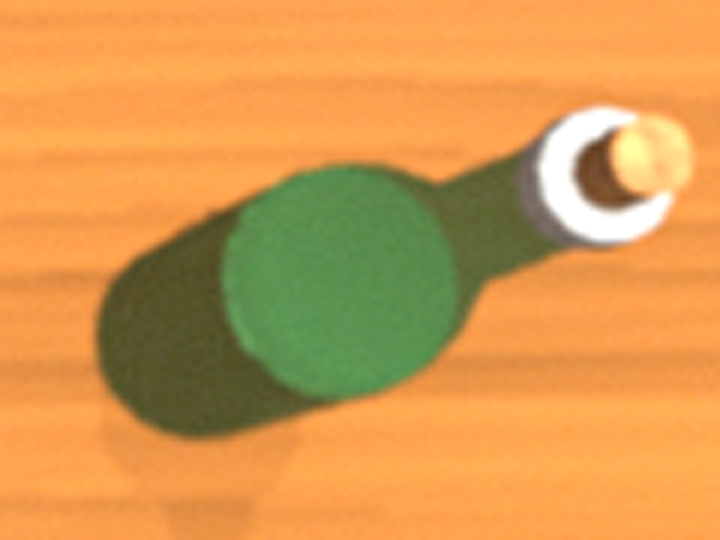

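View pics/s_bot.png

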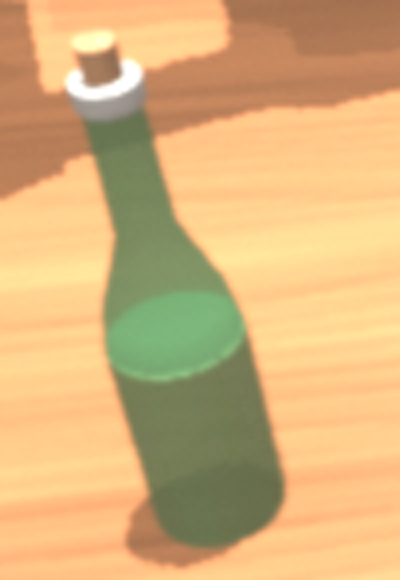

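```bash
cat > h.py <<'E'
import numpy as np,cv2,pickle
def K(c): return np.array([[c["fx"],0,c["cx"]],[0,c["fy"],c["cy"]],[0,0,1]])
def ray(c,u,v):
    p=cv2.undistortPoints(np.array([[[u,v]]],float),K(c),np.array(c["D"]))[0,0]
    P=np.array(c["pose"]); d=P[:3,:3]@np.array([p[0],-p[1],-1]); return P[:3,3],d
def atz(c,u,v,z):
    o,d=ray(c,u,v); return (o+d*(z-o[2])/d[2])
def proj(c,X):
    P=np.array(c["pose"]); q=(np.atleast_2d(X)-P[:3,3])@P[:3,:3]; q=q*[1,-1,-1]
    return cv2.projectPoints(q,np.zeros(3),np.zeros(3),K(c),np.array(c["D"]))[0][:,0]
E
python3 - <<'E'
from h import *
t=pickle.load(open("top0.pkl","rb")); s=pickle.load(open("scene0.pkl","rb"))
f=lambda u,v,x0,y0,k:((u+.5)/k-.5+x0,(v+.5)/k-.5+y0)
T=lambda u,v,z:atz(t,*f(u,v,240,170,5),z)
a=T(431,213,48);b=T(494,408,48); m=(a+b)/2
d=(b-a)[:2]; print("rollers",a,b,m,np.linalg.norm(d))
ang=np.arctan2(*( (a-b)[:2] if 0 else (b-a)[:2])[::-1])
x=np.array([d[1],-d[0]])/np.linalg.norm(d)
e=T(82,228,60)
if x@(e[:2]-m[:2])<0:x=-x
y=np.array([-x[1],x[0]]); print("xdir",x,np.degrees(np.arctan2(x[1],x[0])))
def B(P): q=P[:2]-m[:2]; return (q@x).round(1),(q@y).round(1)
for n,u,v,z in[("backTL outer",70,232,60),("back bot outer",180,598,60),("wing tip up",555,30,50),("wing tip lo",710,482,50),("pad front up",302,280,50),("pad front lo",345,425,50),("pad back up",268,290,50),("pad mid front",325,355,50)]:
    print(n,B(T(u,v,z)))
for (u,v) in[(340,280)]:
    print("bottle liquid? z105",atz(t,*f(u,v,395,140,6),105))
# bottle fit via outline
S=lambda u,v:f(u,v,90,145,4)
print("scene bottle z105 ctr",atz(s,*S(176,336),105))
print("scene base z0 ctr",atz(s,*S(218,505),0))
print("scene cork z250",atz(s,*S(95,42),250),"top cork",atz(t,*f(652,155,395,140,6),250))
print("top base", atz(t,*f(212,322,395,140,6),0))
def D(c,p,z,r=30):
    th=np.linspace(0,2*np.pi,60);return proj(c,np.c_[p[0]+r*np.cos(th),p[1]+r*np.sin(th),np.full(60,z)])
pb=np.array([0,0])
np.save("bay.npy",np.r_[m[:2],x])
E
```

```text
rollers [581.98232252 153.13679405  48.        ] [518.63253892 134.64686288  48.        ] [550.30743072 143.89182846  48.        ] 65.992974144921
xdir [-0.2801803   0.95994739] 106.27096575164029
backTL outer (np.float64(113.5), np.float64(-60.3))
back bot outer (np.float64(113.9), np.float64(59.8))
wing tip up (np.float64(-57.1), np.float64(-78.2))
wing tip lo (np.float64(-58.5), np.float64(75.8))
pad front up (np.float64(46.8), np.float64(-24.5))
pad front lo (np.float64(47.6), np.float64(24.0))
pad back up (np.float64(58.2), np.float64(-24.6))
pad mid front (np.float64(47.0), np.float64(0.7))
bottle liquid? z105 [612.42090438 -30.18222737 105.        ]
scene bottle z105 ctr [617.04433363 -28.70642422 105.        ]
scene base z0 ctr [615.16670477 -31.33836396   0.        ]
scene cork z250 [615.74194947 -28.65386257 250.        ] top cork [612.5450657  -30.49890038 250.        ]
top base [617.56198028 -36.76428579   0.        ]
```

```bash
cat >> h.py <<'E'
bay=np.load("bay.npy") if __import__("os").path.exists("bay.npy") else None
def toB(P):
    m=bay[:2];x=bay[2:];y=np.array([-x[1],x[0]]);q=np.array(P)[:2]-m;return np.array([q@x,q@y])
def toW(b):
    m=bay[:2];x=bay[2:];y=np.array([-x[1],x[0]]);return m+b[0]*x+b[1]*y
E
python3 - <<'E'
from h import *
t=pickle.load(open("top0.pkl","rb")); s=pickle.load(open("scene0.pkl","rb"))
for n,c,u,v,z in[("bowl knob",t,303,93,100),("bowl rim",t,302,103,60),("bowl scene knob",s,273,282,100),("bottle",t,451.2,186.2,105),("bottle s",s,133.6,228.6,105)]:
    p=atz(c,u,v,z); print(n,p.round(1),toB(p).round(1))
# roller midpoints in scene
im=s["image"]
cv2.imwrite("pics/s_bay.png",cv2.resize(im[180:270,190:310],None,fx=6,fy=6,interpolation=cv2.INTER_CUBIC))
# overlay bottle outlines & bay model
for n,c in(("t",t),("s",s)):
    im=cv2.resize(c["image"],None,fx=3,fy=3,interpolation=cv2.INTER_CUBIC)
    th=np.linspace(0,2*np.pi,60)
    for z,r in((0,30),(105,30)):
        for p,col in(((612.5,-30.3),(0,0,255)),((615.5,-29.5),(255,255,0))):
            q=proj(c,np.c_[p[0]+r*np.cos(th),p[1]+r*np.sin(th),np.full(60,z)])
            cv2.polylines(im,[np.int32(q*3+1)],True,col,1)
    for b,z,r in(((0,33.5),48,8),((0,-33.5),48,8)):
        w=toW(b);q=proj(c,np.c_[w[0]+r*np.cos(th),w[1]+r*np.sin(th),np.full(60,z)])
        cv2.polylines(im,[np.int32(q*3+1)],True,(0,0,255),1)
    w=[toW(b) for b in((-20,52),(105,52),(105,-52),(-20,-52))]
    q=proj(c,np.c_[w,np.full(4,50)]);cv2.polylines(im,[np.int32(q*3+1)],False,(0,0,255),1)
    im=im[400:890,740:1540] if n=="t" else im[400:900,250:950]
    cv2.imwrite(f"pics/ov_{n}.png",im)
E
```

```text
bowl knob [762.9 189.4 100. ] [ -15.9 -216.9]
bowl rim [761.9 188.5  60. ] [ -16.5 -215.6]
bowl scene knob [776.2 188.9 100. ] [ -20.  -229.4]
bottle [612.5 -30.1 105. ] [-184.5  -10.9]
bottle s [617.  -28.8 105. ] [-184.4  -15.6]
```

View pics/ov_t.png

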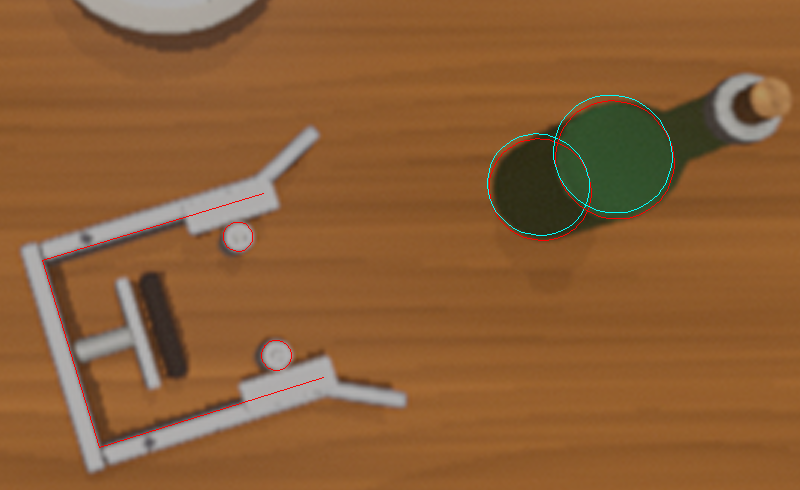

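View pics/ov_s.png

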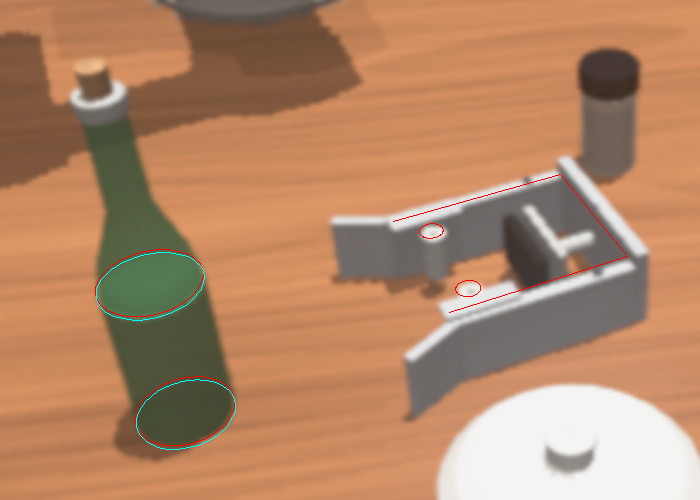

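Outlines from both cameras agree to about 3 mm: the bottle is at about (613.5,-30), which is bay (-184.5,-12). The pad face is at bay x≈47. The plan is to tilt the tool 36° so the gripper body clears the bottle, and push with the fingertips about 14 mm apart as a small V.

```bash
cat >> h.py <<'E'
from scipy.spatial.transform import Rotation as Ro, Slerp
def Rt(th):
    f=np.r_[bay[2:],0];s,c=np.sin(np.radians(th)),np.cos(np.radians(th));u=np.array([0,0,1.])
    z=f*s-u*c;x=f*c+u*s;return Ro.from_matrix(np.c_[x,np.cross(z,x),z])
def plan(p,R,pt,Rtg,n):
    sl=Slerp([0,1],Ro.concatenate([R,Rtg]));rv=(R.inv()*Rtg).as_rotvec(degrees=True)/n
    d=(np.array(pt)-p)/n;X=[];
    for i in range(n):
        X.append((sl(i/n).inv().apply(d)/60).round(2).tolist())
    print("xyz",X);print("dr",[(rv/8).round(3).tolist()]*n,"rot",np.abs(rv).max(),"step",np.linalg.norm(d))
def cur():
    from plant import get_obs
    o=get_obs();return o,np.array(o["tool_pos"]),Ro.from_euler("xyz",o["tcp_rot"])
def st():
    o,p,R=cur();print("t",round(o["time"],2),"bay",toB(p).round(1),"z",p[2].round(1),"F",toBd(o["contact_force"]),"w",round(o["grip_width"],1),"err deg",(R.inv()*Rt(36)).as_rotvec(degrees=True).round(1),"q",np.round(o["joint_positions"],2))
def toBd(F):
    x=bay[2:];F=np.array(F);return np.round([F[:2]@x,F[:2]@np.array([-x[1],x[0]]),F[2]],2)
E
python3 - <<'E'
from h import *
o,p,R=cur()
t1=np.r_[toW((-285,-12)),200]; print(t1)
plan(p,R,t1,Rt(0),16)
E
```

```text
[ 641.67818441 -126.33101545  200.        ]
xyz [[0.57, -0.18, 0.05], [0.58, -0.12, 0.05], [0.59, -0.07, 0.05], [0.6, -0.01, 0.05], [0.6, 0.04, 0.05], [0.59, 0.1, 0.05], [0.58, 0.15, 0.05], [0.56, 0.2, 0.05], [0.54, 0.25, 0.05], [0.52, 0.3, 0.05], [0.49, 0.35, 0.05], [0.45, 0.39, 0.05], [0.41, 0.43, 0.05], [0.37, 0.47, 0.05], [0.33, 0.5, 0.05], [0.28, 0.53, 0.05]]
dr [[-0.0, -0.001, -0.659], [-0.0, -0.001, -0.659], [-0.0, -0.001, -0.659], [-0.0, -0.001, -0.659], [-0.0, -0.001, -0.659], [-0.0, -0.001, -0.659], [-0.0, -0.001, -0.659], [-0.0, -0.001, -0.659], [-0.0, -0.001, -0.659], [-0.0, -0.001, -0.659], [-0.0, -0.001, -0.659], [-0.0, -0.001, -0.659], [-0.0, -0.001, -0.659], [-0.0, -0.001, -0.659], [-0.0, -0.001, -0.659], [-0.0, -0.001, -0.659]] rot 5.27491156021485 step 35.97673228663982
```

Emit:
{"name": "carry_out", "arguments": {"xyz": [[0.57,-0.18,0.05],[0.58,-0.12,0.05],[0.59,-0.07,0.05],[0.6,-0.01,0.05],[0.6,0.04,0.05],[0.59,0.1,0.05],[0.58,0.15,0.05],[0.56,0.2,0.05]], "dr": [[0,0,-0.66],[0,0,-0.66],[0,0,-0.66],[0,0,-0.66],[0,0,-0.66],[0,0,-0.66],[0,0,-0.66],[0,0,-0.66]], "gripper": -0.7}}

```text
time: 1.1
tool_pos: [419.0, -305.7, 224.3]
tcp_rot: [-3.141, -0.0, 1.122]
contact_force: [1.0, 0.3, 0.0]
grip_width: 16.9
```

Emit:
{"name": "carry_out", "arguments": {"xyz": [[0.54,0.25,0.05],[0.52,0.3,0.05],[0.49,0.35,0.05],[0.45,0.39,0.05],[0.41,0.43,0.05],[0.37,0.47,0.05],[0.33,0.5,0.05],[0.28,0.53,0.05]], "dr": [[0,0,-0.66],[0,0,-0.66],[0,0,-0.66],[0,0,-0.66],[0,0,-0.66],[0,0,-0.66],[0,0,-0.66],[0,0,-0.66]]}}

```text
time: 2.1
tool_pos: [641.8, -124.9, 200.0]
tcp_rot: [-3.141, -0.0, 1.859]
contact_force: [0.1, -0.3, -0.2]
grip_width: 13.9
```

```bash
python3 - <<'E'
from h import *
st(); o,p,R=cur(); plan(p,R,np.r_[toW((-290,-12)),130],Rt(36),7)
E
```

```text
t 2.1 bay [-283.7  -12.5] z 200.0 F [-0.34  0.02 -0.21] w 13.9 err deg [-0.1 36.   0.2] q [-0.31  0.62  1.2  -0.    1.32 -0.6 ]
xyz [[-0.02, -0.0, 0.17], [-0.03, -0.0, 0.16], [-0.04, -0.0, 0.16], [-0.06, -0.0, 0.16], [-0.07, -0.0, 0.15], [-0.09, -0.0, 0.14], [-0.1, -0.0, 0.14]]
dr [[-0.002, 0.642, 0.004], [-0.002, 0.642, 0.004], [-0.002, 0.642, 0.004], [-0.002, 0.642, 0.004], [-0.002, 0.642, 0.004], [-0.002, 0.642, 0.004], [-0.002, 0.642, 0.004]] rot 5.139174353125402 step 10.042292812747737
```

Emit:
{"name": "carry_out", "arguments": {"xyz": [[-0.02,0,0.17],[-0.03,0,0.16],[-0.04,0,0.16],[-0.06,0,0.16],[-0.07,0,0.15],[-0.09,0,0.14],[-0.1,0,0.14],[0,0,0]], "dr": [[0,0.64,0],[0,0.64,0],[0,0.64,0],[0,0.64,0],[0,0.64,0],[0,0.64,0],[0,0.65,0.03],[0,0,0]]}}

```text
time: 3.1
tool_pos: [642.1, -133.0, 127.7]
tcp_rot: [-3.134, -0.629, 1.847]
contact_force: [0.8, 0.8, -0.1]
grip_width: 13.6
```

```bash
python3 - <<'E'
from h import *
from plant import capture
st(); o,p,R=cur(); plan(p,R,np.r_[toW((-260,-12)),30],Rt(36),6)
cs=[capture(n)["image"] for n in("scene","wrist")]
cv2.imwrite("pics/a.png",cv2.resize(np.hstack(cs),(800,300)))
E
```

```text
t 3.1 bay [-291.5  -10.6] z 127.7 F [ 0.53 -1.   -0.06] w 13.6 err deg [-0.2 -0.1 -0.4] q [-0.51  0.92  0.96  0.43  1.72 -0.83]
xyz [[-0.09, 0.01, 0.27], [-0.09, 0.01, 0.27], [-0.09, 0.0, 0.27], [-0.09, 0.0, 0.27], [-0.09, 0.0, 0.27], [-0.09, 0.0, 0.27]]
dr [[-0.003, -0.001, -0.008], [-0.003, -0.001, -0.008], [-0.003, -0.001, -0.008], [-0.003, -0.001, -0.008], [-0.003, -0.001, -0.008], [-0.003, -0.001, -0.008]] rot 0.06366302496723444 step 17.109178334957765
```

View pics/a.png

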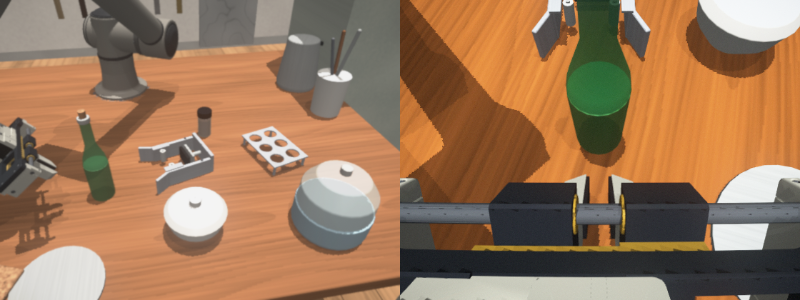

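The scene view shows the gripper behind the bottle. In the wrist view the bottle's foot (598,150) lines up with the finger gap (600,200). Descending.

Emit:
{"name": "carry_out", "arguments": {"xyz": [[-0.09,0.01,0.27],[-0.09,0.01,0.27],[-0.09,0,0.27],[-0.09,0,0.27],[-0.09,0,0.27],[-0.09,0,0.27],[0,0,0],[0,0,0]], "dr": [[0,0,-0.01],[0,0,-0.01],[0,0,-0.01],[0,0,-0.01],[0,0,0],[0,0,0],[0,0,0],[0,0,0]]}}

```text
time: 4.2
tool_pos: [635.9, -102.5, 33.3]
tcp_rot: [3.14, -0.626, 1.858]
contact_force: [-0.0, 0.1, 0.7]
grip_width: 13.8
```

```bash
python3 - <<'E'
from h import *
from plant import capture
st(); o,p,R=cur(); plan(p,R,np.r_[toW((-240,-12)),30],Rt(36),4)
c=capture("wrist")
cv2.imwrite("pics/b.png",c["image"])
t=capture("scene");i=t["image"][140:300,0:200];cv2.imwrite("pics/b2.png",cv2.resize(i,None,fx=4,fy=3.7))
E
```

```text
t 4.2 bay [-260.5  -13.1] z 33.3 F [ 0.11 -0.03  0.66] w 13.8 err deg [-0.   0.1  0.2] q [-0.48  0.99  1.09  0.44  1.53 -0.89]
xyz [[0.06, -0.0, 0.06], [0.06, -0.0, 0.06], [0.06, -0.0, 0.06], [0.06, -0.0, 0.06]]
dr [[-0.0, 0.004, 0.005], [-0.0, 0.004, 0.005], [-0.0, 0.004, 0.005], [-0.0, 0.004, 0.005]] rot 0.041392940300810324 step 5.19678583638321
```

View pics/b.png

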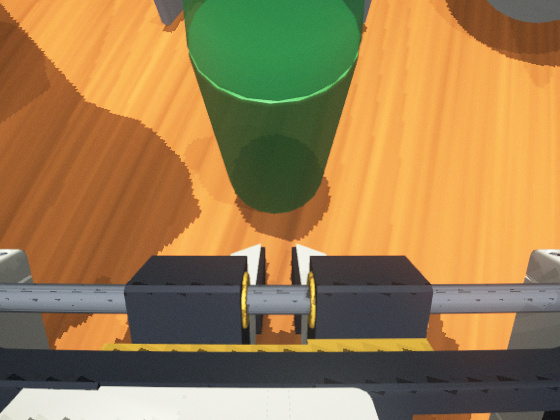

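View pics/b2.png

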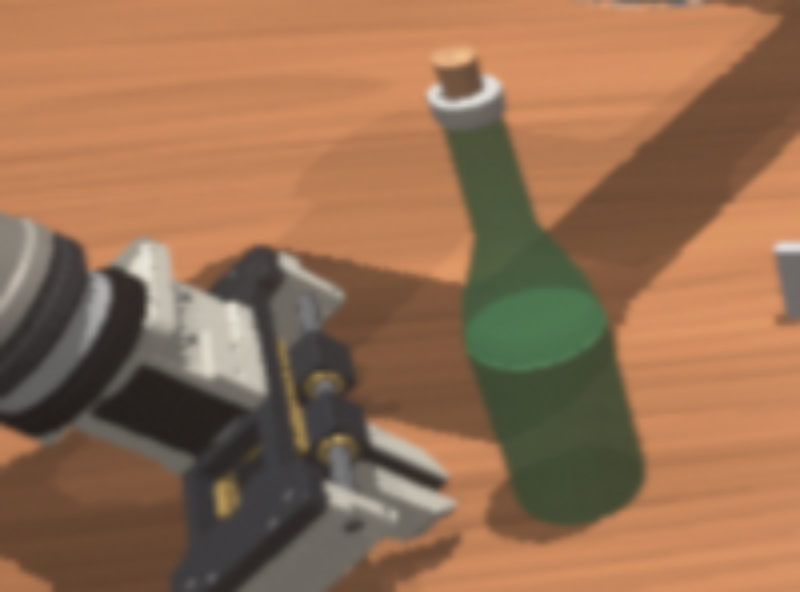

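Wrist view: bottle foot centred at (276,180), finger gap at (278,270). There is room around the gripper body. Closing in gently.

Emit:
{"name": "carry_out", "arguments": {"xyz": [[0.06,0,0.08],[0.06,0,0.08],[0.06,0,0.05],[0.05,0,0.04],[0.03,0,0.02],[0.03,0,0.02],[0.03,0,0.02],[0,0,0]], "dr": [[0,0,0],[0,0,0.02],[0,0,0],[0,0,0],[0,0,0],[0,0,0],[0,0,0],[0,0,0]]}}

```text
time: 5.3
tool_pos: [628.2, -77.2, 29.1]
tcp_rot: [-3.141, -0.626, 1.855]
contact_force: [-0.4, -2.7, 0.0]
grip_width: 13.8
```

```bash
python3 - <<'E'
from h import *
st()
E
```

```text
t 5.3 bay [-234.1  -12.8] z 29.1 F [-2.51  1.18  0.04] w 13.8 err deg [-0.   0.1 -0. ] q [-0.45  0.97  1.16  0.45  1.48 -0.89]
```

Emit:
{"name": "carry_out", "arguments": {"xyz": [[0.03,-0.003,0.02],[0.04,-0.006,0.029],[0.054,-0.007,0.039],[0.054,-0.007,0.039],[0.054,-0.007,0.039],[0.054,-0.007,0.039],[0.054,-0.007,0.039],[0.054,-0.007,0.039]], "dr": [[0,0,0],[0,0,0],[0,0,0],[0,0,0],[0,0,0],[0,0,0],[0,0,0],[0,0,0]]}}

```text
time: 6.3
tool_pos: [616.8, -49.5, 29.2]
tcp_rot: [-3.141, -0.627, 1.855]
contact_force: [0.4, -2.3, -0.7]
grip_width: 13.9
```

```bash
python3 - <<'E'
from h import *
from plant import capture
st()
c=capture("wrist")["image"]; s=capture("scene")["image"]
cv2.imwrite("pics/c.png",cv2.resize(np.hstack([c,s]),(800,300)))
E
```

```text
t 6.3 bay [-204.3   -9.7] z 29.2 F [-2.34  0.22 -0.67] w 13.9 err deg [-0.   0.1 -0. ] q [-0.42  0.94  1.23  0.47  1.43 -0.88]
```

View pics/c.png

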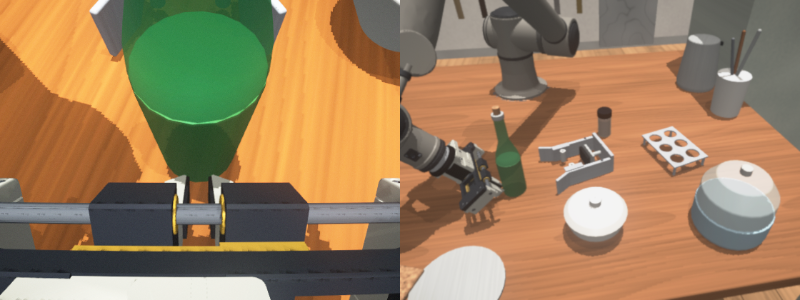

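The bottle stands upright against the fingertips (wrist crop around (200,175)) and is sliding with a drag of about 2.4 N. I'll keep going.

Emit:
{"name": "carry_out", "arguments": {"xyz": [[0.054,-0.007,0.039],[0.054,-0.007,0.039],[0.054,-0.007,0.039],[0.054,-0.007,0.039],[0.054,-0.007,0.039],[0.054,-0.007,0.039],[0.054,-0.007,0.039],[0.054,-0.007,0.039]], "dr": [[0,0,0],[0,0,0],[0,0,0],[0,0,0],[0,0,0],[0,0,0],[0,0,0],[0,0,0]]}}

```text
time: 7.4
tool_pos: [604.6, -19.8, 29.2]
tcp_rot: [-3.141, -0.627, 1.855]
contact_force: [-0.0, -2.1, -0.7]
grip_width: 13.6
```

Emit:
{"name": "carry_out", "arguments": {"xyz": [[0.054,-0.007,0.039],[0.054,-0.007,0.039],[0.054,-0.007,0.039],[0.054,-0.007,0.039],[0.054,-0.007,0.039],[0.054,-0.007,0.039],[0.054,-0.007,0.039],[0.054,-0.007,0.039]], "dr": [[0,0,0],[0,0,0],[0,0,0],[0,0,0],[0,0,0],[0,0,0],[0,0,0],[0,0,0]]}}

```text
time: 8.4
tool_pos: [592.5, 9.9, 29.3]
tcp_rot: [-3.141, -0.627, 1.855]
contact_force: [1.1, -2.0, -1.9]
grip_width: 13.6
```

```bash
python3 - <<'E'
from h import *
from plant import capture
st()
c=capture("top");pickle.dump(c,open("top1.pkl","wb")); s=capture("wrist")["image"]
cv2.imwrite("pics/d.png",cv2.resize(c["image"][140:300,240:480],None,fx=3.3,fy=3.3));cv2.imwrite("pics/d2.png",s)
E
```

```text
t 8.4 bay [-140.4   -2.9] z 29.3 F [-2.27 -0.51 -1.86] w 13.6 err deg [-0.   0.1 -0. ] q [-0.36  0.88  1.37  0.51  1.33 -0.87]
```

View pics/d.png

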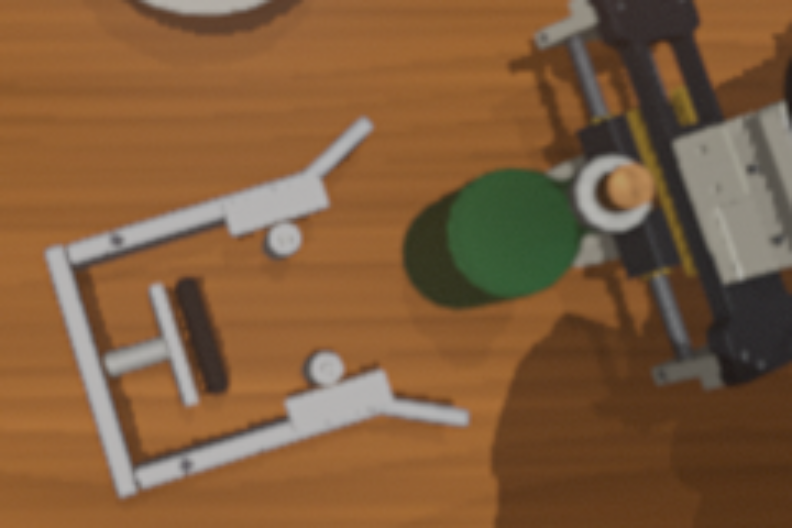

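View pics/d2.png

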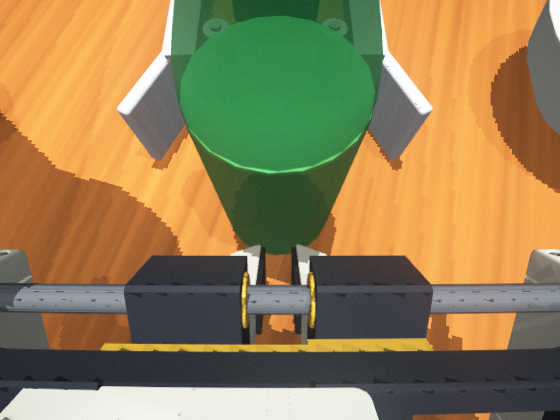

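```bash
python3 - <<'E'
from h import *
t=pickle.load(open("top1.pkl","rb"))
p=atz(t,240+514/3.3,140+233/3.3,105);print(p,toB(p))
E
```

```text
[576.86361612  55.5847113  105.        ] [-92.21070699  -0.75062658]
```

The wrist view is symmetric: roller midpoint at column 275, wing-tip midpoint 275, bottle 277, finger gap 279. About 1.7 mm of lateral shift is left.

Emit:
{"name": "carry_out", "arguments": {"xyz": [[0.054,-0.004,0.039],[0.054,-0.004,0.039],[0.054,-0.004,0.039],[0.054,-0.004,0.039],[0.054,-0.004,0.039],[0.054,-0.004,0.039],[0.054,-0.004,0.039],[0.054,-0.004,0.039]], "dr": [[0,0,0],[0,0,0],[0,0,0],[0,0,0],[0,0,0],[0,0,0],[0,0,0],[0,0,0]]}}

```text
time: 9.5
tool_pos: [581.7, 40.1, 29.3]
tcp_rot: [-3.141, -0.627, 1.855]
contact_force: [1.4, -3.0, -1.9]
grip_width: 13.6
```

Emit:
{"name": "carry_out", "arguments": {"xyz": [[0.054,0,0.039],[0.054,0,0.039],[0.054,0,0.039],[0.04,0,0.029],[0,0,0]], "dr": [[0,0,0],[0,0,0],[0,0,0],[0,0,0],[0,0,0]]}}

```text
time: 10.12
tool_pos: [577.4, 54.6, 29.4]
tcp_rot: [-3.14, -0.627, 1.855]
contact_force: [0.7, -1.1, -1.1]
grip_width: 13.5
```

```bash
python3 - <<'E'
from h import *
from plant import capture
st()
c=capture("top");pickle.dump(c,open("top2.pkl","wb")); s=capture("wrist")["image"]
cv2.imwrite("pics/e.png",cv2.resize(c["image"][140:300,240:480],None,fx=3.3,fy=3.3));cv2.imwrite("pics/e2.png",s)
E
```

```text
t 10.12 bay [-93.3  -1. ] z 29.4 F [-1.23 -0.37 -1.11] w 13.5 err deg [-0.1  0.1 -0. ] q [-0.3   0.85  1.45  0.54  1.27 -0.86]
```

View pics/e.png

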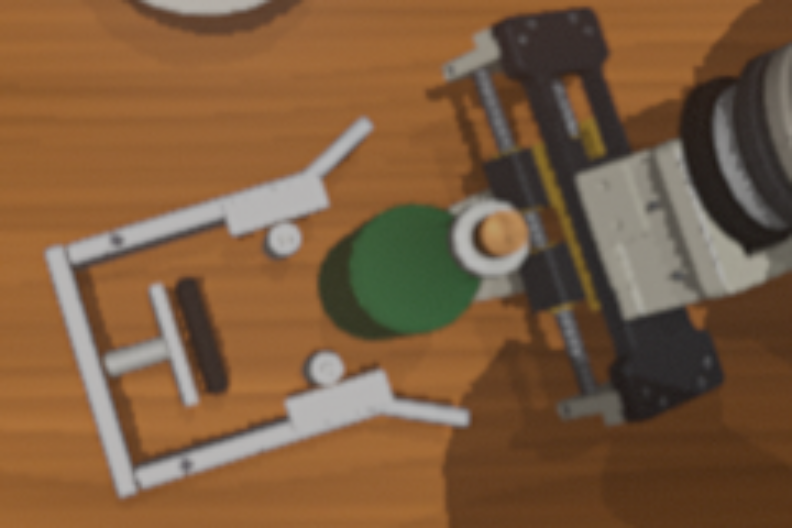

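View pics/e2.png

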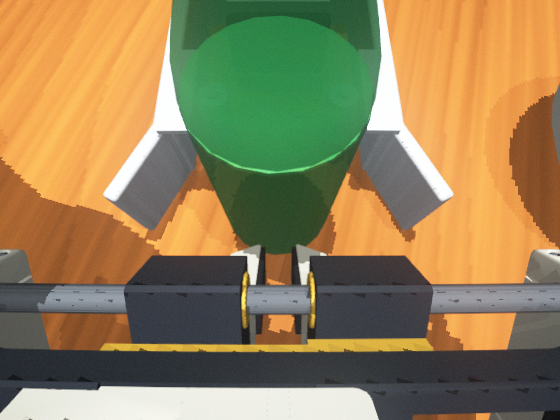

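Wing-tip midpoint (279) and finger gap (279) now coincide, and the bottle is at bay x ≈ -43. Going on to the rollers, slower.

Emit:
{"name": "carry_out", "arguments": {"xyz": [[0.04,0,0.029],[0.054,0,0.039],[0.054,0,0.039],[0.054,0,0.039],[0.04,0,0.029],[0.027,0,0.02],[0.027,0,0.02],[0.027,0,0.02]], "dr": [[0,0,0],[0,0,0],[0,0,0],[0,0,0],[0,0,0],[0,0,0],[0,0,0],[0,0,0]]}}

```text
time: 11.22
tool_pos: [570.9, 77.2, 29.3]
tcp_rot: [-3.141, -0.627, 1.854]
contact_force: [1.3, -3.2, -1.2]
grip_width: 13.8
```

Emit:
{"name": "carry_out", "arguments": {"xyz": [[0.027,0,0.02],[0.027,0,0.02],[0.027,0,0.02]], "dr": [[0,0,0],[0,0,0],[0,0,0]]}}

```text
time: 11.6
tool_pos: [569.3, 83.0, 29.3]
tcp_rot: [-3.141, -0.626, 1.855]
contact_force: [1.0, -3.8, 0.7]
grip_width: 13.6
```

```bash
python3 - <<'E'
from h import *
st()
E
```

```text
t 11.6 bay [-63.8  -1.1] z 29.3 F [-3.95  0.12  0.72] w 13.6 err deg [-0.   0.1 -0. ] q [-0.26  0.83  1.49  0.56  1.23 -0.85]
```

Bottle at bay x ≈ -14 and starting to touch the rollers at 4 N. Continuing in small calls.

Emit:
{"name": "carry_out", "arguments": {"xyz": [[0.027,0,0.02],[0.027,0,0.02],[0.027,0,0.02]], "dr": [[0,0,0],[0,0,0],[0,0,0]]}}

```text
time: 11.98
tool_pos: [567.6, 88.8, 29.2]
tcp_rot: [-3.141, -0.627, 1.855]
contact_force: [1.6, -4.7, 0.1]
grip_width: 14.0
```

Emit:
{"name": "carry_out", "arguments": {"xyz": [[0.027,0,0.02],[0.027,0,0.02]], "dr": [[0,0,0],[0,0,0]]}}

```text
time: 12.22
tool_pos: [566.5, 92.7, 29.2]
tcp_rot: [-3.141, -0.627, 1.855]
contact_force: [2.0, -5.1, 1.6]
grip_width: 13.7
```

```bash
python3 - <<'E'
from h import *
from plant import capture
st()
c=capture("top");pickle.dump(c,open("top3.pkl","wb")); s=capture("wrist")["image"];sc=capture("scene")["image"]
cv2.imwrite("pics/f.png",cv2.resize(c["image"][140:300,240:480],None,fx=3.3,fy=3.3));cv2.imwrite("pics/f2.png",cv2.resize(np.hstack([s,sc]),(800,300)))
E
```

```text
t 12.22 bay [-53.7  -1.2] z 29.2 F [-5.45 -0.51  1.59] w 13.7 err deg [-0.   0.1 -0. ] q [-0.24  0.83  1.51  0.57  1.22 -0.84]
```

View pics/f.png

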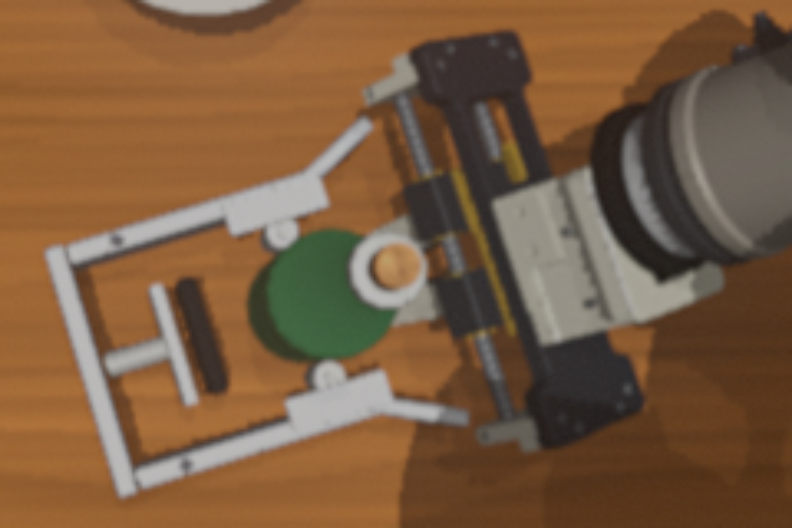

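View pics/f2.png

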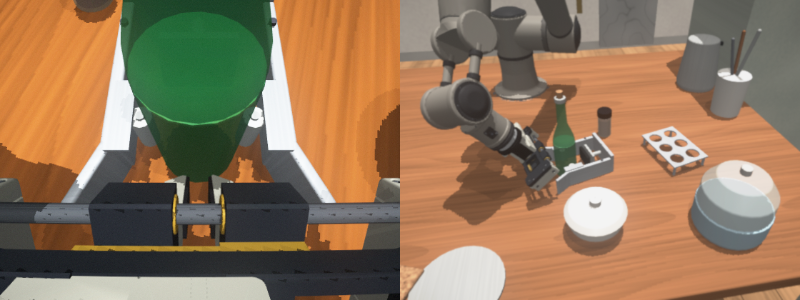

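```bash
python3 - <<'E'
from h import *
from plant import capture
s=capture("scene")["image"]
cv2.imwrite("pics/g.png",cv2.resize(s[150:280,110:270],None,fx=5,fy=4.6,interpolation=cv2.INTER_CUBIC))
E
```

```text
(no output)
```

View pics/g.png

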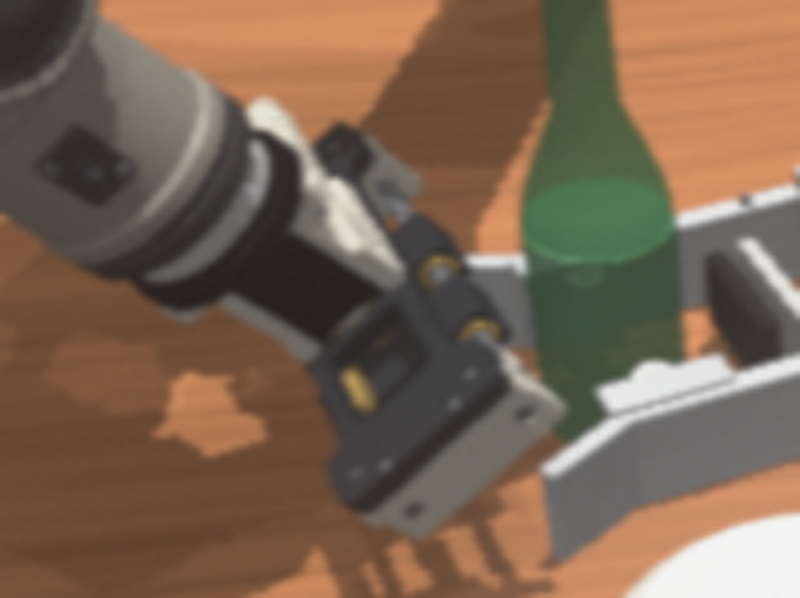

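```bash
python3 - <<'E'
from h import *
o,p,R=cur()
s=pickle.load(open("scene0.pkl","rb"))
for y in(95,75):
  for x in(37.5,-37.5):
    q=p+R.apply([x,y,22-66]); u=proj(s,q)[0]
    print(x,y,toB(q).round(1),q[2].round(1),"crop",((u[0]-110)*5).round(),((u[1]-150)*4.6).round())
E
```

```text
37.5 95 [-48.9 -96.1] 86.8 crop 575.0 420.0
-37.5 95 [-109.7  -96.1] 42.8 crop 421.0 554.0
37.5 75 [-48.9 -76.1] 86.8 crop 555.0 388.0
-37.5 75 [-109.7  -76.1] 42.8 crop 404.0 520.0
```

The projected gripper corners match the picture. The body passes about 15 mm above the wings, so I'm continuing.

Emit:
{"name": "carry_out", "arguments": {"xyz": [[0.027,0,0.02],[0.027,0,0.02],[0.027,0,0.02],[0.027,0,0.02]], "dr": [[0,0,0],[0,0,0],[0,0,0],[0,0,0]]}}

```text
time: 12.92
tool_pos: [564.0, 100.5, 29.1]
tcp_rot: [-3.141, -0.627, 1.855]
contact_force: [2.5, -4.7, 1.4]
grip_width: 13.4
```

Emit:
{"name": "carry_out", "arguments": {"xyz": [[0.027,0,0.02],[0.027,0,0.02],[0.02,0,0.015]], "dr": [[0,0,0],[0,0,0],[0,0,0]]}}

```text
time: 13.3
tool_pos: [562.5, 105.9, 29.0]
tcp_rot: [-3.141, -0.627, 1.855]
contact_force: [1.4, -4.4, 2.7]
grip_width: 13.7
```

```bash
python3 - <<'E'
from h import *
st()
E
```

```text
t 13.3 bay [-39.9  -1.1] z 29.0 F [-4.56 -0.09  2.74] w 13.7 err deg [-0.   0.1 -0. ] q [-0.22  0.82  1.52  0.58  1.2  -0.84]
```

Emit:
{"name": "carry_out", "arguments": {"xyz": [[0.013,0,0.01],[0.013,0,0.01],[0.013,0,0.01],[0.013,0,0.01]], "dr": [[0,0,0],[0,0,0],[0,0,0],[0,0,0]]}}

```text
time: 13.8
tool_pos: [561.4, 109.6, 28.9]
tcp_rot: [-3.141, -0.627, 1.855]
contact_force: [1.8, -4.1, 1.8]
grip_width: 13.6
```

```bash
python3 - <<'E'
from h import *
from plant import capture
st()
c=capture("top");pickle.dump(c,open("top4.pkl","wb"));st()
cv2.imwrite("pics/i.png",cv2.resize(c["image"][170:290,240:400],None,fx=5,fy=5,interpolation=cv2.INTER_CUBIC))
E
```

```text
t 13.8 bay [-36.1  -1.1] z 28.9 F [-4.42 -0.55  1.85] w 13.6 err deg [-0.   0.1 -0. ] q [-0.22  0.82  1.53  0.59  1.2  -0.83]
t 13.85 bay [-35.9  -1. ] z 28.9 F [-4.49  0.    2.7 ] w 13.8 err deg [-0.   0.1 -0. ] q [-0.22  0.82  1.53  0.59  1.2  -0.83]
```

View pics/i.png

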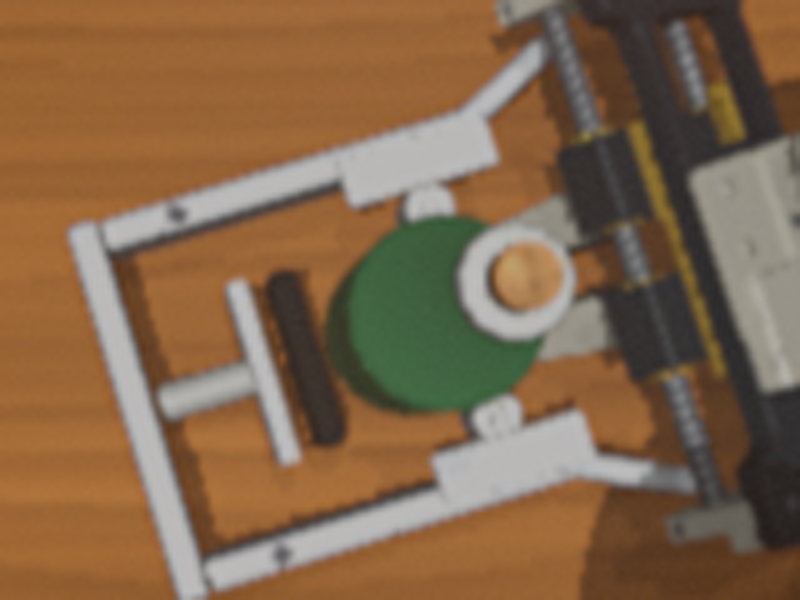

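The bottle is about 3 mm off the pad: its edge is at (330,335) and the pad face at (322,345). Stepping on gently, with a baseline of about 4.4 N.

Emit:
{"name": "carry_out", "arguments": {"xyz": [[0.013,0,0.01],[0.013,0,0.01]], "dr": [[0,0,0],[0,0,0]]}}

```text
time: 14.1
tool_pos: [560.8, 111.5, 28.8]
tcp_rot: [-3.141, -0.627, 1.855]
contact_force: [0.6, -4.1, 2.4]
grip_width: 13.7
```

Emit:
{"name": "carry_out", "arguments": {"xyz": [[0.013,0,0.01],[0,0,0]], "dr": [[0,0,0],[0,0,0]]}}

```text
time: 14.35
tool_pos: [560.5, 112.5, 28.8]
tcp_rot: [-3.141, -0.627, 1.855]
contact_force: [0.6, -4.0, 3.4]
grip_width: 13.5
```

Emit:
{"name": "carry_out", "arguments": {"xyz": [[0.009,0,0.006],[0,0,0]], "dr": [[0,0,0],[0,0,0]]}}

```text
time: 14.6
tool_pos: [560.4, 113.0, 28.8]
tcp_rot: [-3.141, -0.627, 1.855]
contact_force: [1.9, -3.5, 2.1]
grip_width: 14.0
```

```bash
python3 - <<'E'
from h import *
st()
E
```

```text
t 14.6 bay [-32.5  -1. ] z 28.8 F [-3.85 -0.86  2.11] w 14.0 err deg [-0.   0.1 -0. ] q [-0.21  0.82  1.53  0.59  1.19 -0.83]
```

Emit:
{"name": "carry_out", "arguments": {"xyz": [[0.013,0,0.01],[0,0,0]], "dr": [[0,0,0],[0,0,0]]}}

```text
time: 14.85
tool_pos: [560.1, 114.0, 28.8]
tcp_rot: [-3.141, -0.627, 1.854]
contact_force: [1.8, -4.4, 2.5]
grip_width: 14.0
```

Emit:
{"name": "carry_out", "arguments": {"xyz": [[0.009,0,0.007],[0,0,0]], "dr": [[0,0,0],[0,0,0]]}}

```text
time: 15.1
tool_pos: [560.0, 114.5, 28.8]
tcp_rot: [-3.141, -0.627, 1.855]
contact_force: [1.6, -5.4, 2.8]
grip_width: 13.7
```

```bash
python3 - <<'E'
from h import *
from plant import capture
st()
c=capture("top")
cv2.imwrite("pics/j.png",cv2.resize(c["image"][200:270,270:350],None,fx=8,fy=8,interpolation=cv2.INTER_CUBIC));st()
E
```

```text
t 15.1 bay [-31.   -1.1] z 28.8 F [-5.62 -0.05  2.81] w 13.7 err deg [-0.   0.1 -0. ] q [-0.21  0.82  1.53  0.59  1.19 -0.83]
t 15.15 bay [-30.9  -1. ] z 28.8 F [-4.37  1.33  3.  ] w 14.1 err deg [-0.   0.1 -0. ] q [-0.21  0.82  1.53  0.59  1.19 -0.83]
```

View pics/j.png

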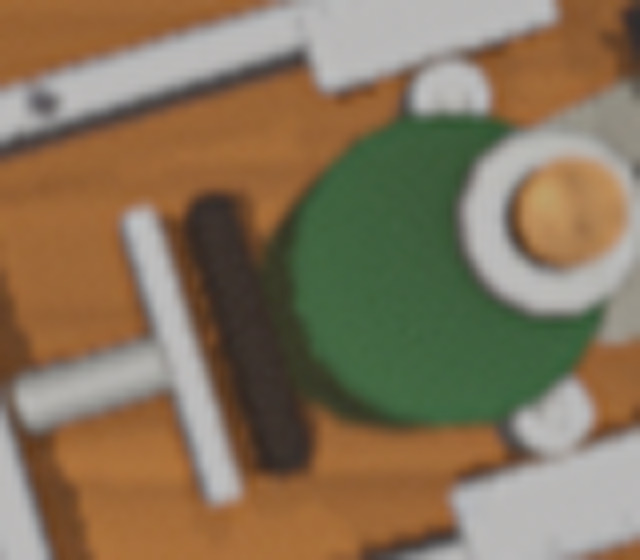

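The bottle is right at the pad (gap ≤ 1 mm, contact near (265,300)). Continuing in half-millimetre steps.

Emit:
{"name": "carry_out", "arguments": {"xyz": [[0.007,0,0.005],[0,0,0]], "dr": [[0,0,0],[0,0,0]]}}

```text
time: 15.4
tool_pos: [560.0, 114.7, 28.8]
tcp_rot: [-3.141, -0.626, 1.855]
contact_force: [1.8, -4.8, 3.5]
grip_width: 13.5
```

Emit:
{"name": "carry_out", "arguments": {"xyz": [[0.007,0,0.005],[0,0,0]], "dr": [[0,0,0],[0,0,0]]}}

```text
time: 15.65
tool_pos: [559.9, 115.0, 28.8]
tcp_rot: [-3.141, -0.626, 1.855]
contact_force: [1.2, -7.1, 2.9]
grip_width: 13.9
```

Emit:
{"name": "carry_out", "arguments": {"xyz": [[0.007,0,0.005],[0,0,0]], "dr": [[0,0,0],[0,0,0]]}}

```text
time: 15.9
tool_pos: [559.9, 115.3, 28.8]
tcp_rot: [3.142, -0.625, 1.855]
contact_force: [1.9, -7.5, 4.5]
grip_width: 13.7
```

Emit:
{"name": "carry_out", "arguments": {"xyz": [[0.007,0,0.005],[0,0,0]], "dr": [[0,0,0],[0,0,0]]}}

```text
time: 16.15
tool_pos: [559.9, 115.6, 28.8]
tcp_rot: [3.141, -0.625, 1.855]
contact_force: [1.3, -8.5, 4.9]
grip_width: 13.7
```

Emit:
{"name": "carry_out", "arguments": {"xyz": [[0.007,0,0.005],[0,0,0]], "dr": [[0,0,0],[0,0,0]]}}

```text
time: 16.4
tool_pos: [559.9, 115.9, 28.8]
tcp_rot: [3.141, -0.625, 1.855]
contact_force: [2.1, -8.6, 4.1]
grip_width: 14.0
```

```bash
python3 - <<'E'
from h import *
st()
E
```

```text
t 16.4 bay [-29.6  -1.4] z 28.8 F [-8.87  0.36  4.11] w 14.0 err deg [0.  0.2 0. ] q [-0.21  0.82  1.54  0.59  1.19 -0.83]
```

Emit:
{"name": "carry_out", "arguments": {"xyz": [[0.007,0,0.005],[0.004,0,0.003],[0,0,0]], "dr": [[0,0,0],[0,0,0],[0,0,0]]}}

```text
time: 16.77
tool_pos: [559.9, 116.3, 28.9]
tcp_rot: [3.14, -0.624, 1.855]
contact_force: [2.0, -11.0, 5.0]
grip_width: 13.7
```

```bash
python3 - <<'E'
from h import *
st()
E
```

```text
t 16.77 bay [-29.2  -1.5] z 28.9 F [-11.16   1.14   5.05] w 13.7 err deg [0.1 0.3 0. ] q [-0.21  0.82  1.54  0.59  1.18 -0.83]
```

Horizontal push about 11 N, so the pad takes about 7–8 N. Holding briefly and checking.

Emit:
{"name": "carry_out", "arguments": {"xyz": [[0,0,0],[0,0,0],[0,0,0],[0,0,0]], "dr": [[0,0,0],[0,0,0],[0,0,0],[0,0,0]]}}

```text
time: 17.27
tool_pos: [559.9, 116.3, 28.8]
tcp_rot: [3.14, -0.624, 1.855]
contact_force: [2.4, -11.4, 4.4]
grip_width: 13.7
```

```bash
python3 - <<'E'
from h import *
from plant import capture
st()
c=capture("top");s=capture("scene")["image"];st()
cv2.imwrite("pics/k.png",cv2.resize(c["image"][200:270,270:350],None,fx=8,fy=8,interpolation=cv2.INTER_CUBIC))
cv2.imwrite("pics/k2.png",cv2.resize(s[120:280,130:330],None,fx=4,fy=3.7,interpolation=cv2.INTER_CUBIC))
E
```

```text
t 17.27 bay [-29.2  -1.5] z 28.8 F [-11.61   0.94   4.44] w 13.7 err deg [0.1 0.3 0. ] q [-0.21  0.82  1.54  0.59  1.18 -0.83]
t 17.38 bay [-29.2  -1.5] z 28.9 F [-11.45   0.58   4.12] w 13.8 err deg [0.1 0.3 0. ] q [-0.21  0.82  1.54  0.59  1.18 -0.83]
```

View pics/k.png

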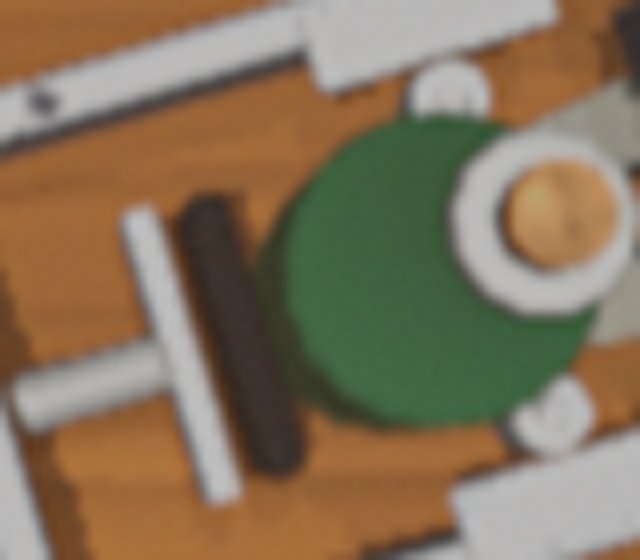

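View pics/k2.png

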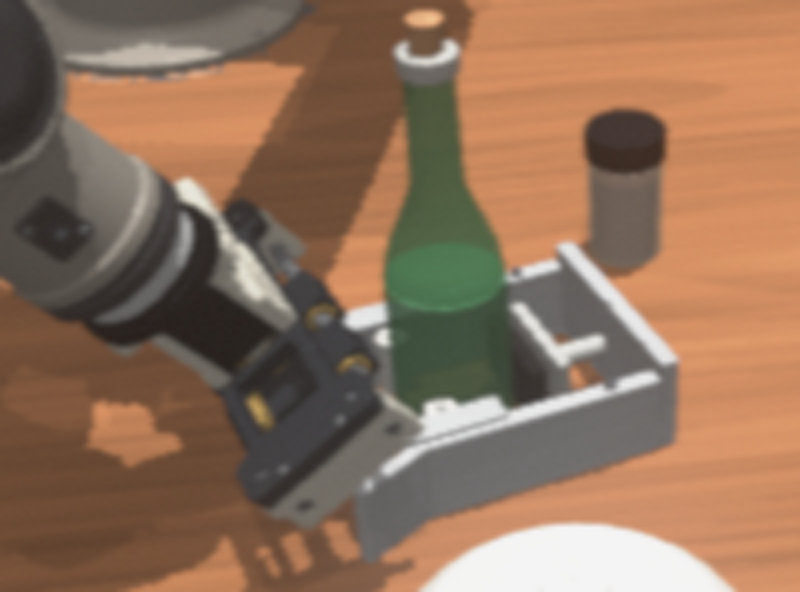

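The pad moved back about 8 crop px (≈1.6 mm, so ≈6.5 N), with a steady force for more than 0.5 s. The bottle is upright. Retreating straight back, slowly at first.

Emit:
{"name": "carry_out", "arguments": {"xyz": [[-0.013,0,-0.01],[-0.013,0,-0.01],[-0.013,0,-0.01],[-0.013,0,-0.01],[-0.03,0,-0.022],[-0.05,0,-0.037],[-0.08,0,-0.058],[-0.1,0,-0.073]], "dr": [[0,0,0],[0,0,0],[0,0,0],[0,0,0],[0,0,0],[0,0,0],[0,0,0],[0,0,0]]}}

```text
time: 18.38
tool_pos: [565.5, 95.1, 28.9]
tcp_rot: [-3.141, -0.627, 1.855]
contact_force: [-0.5, 0.4, 0.1]
grip_width: 13.6
```

Emit:
{"name": "carry_out", "arguments": {"xyz": [[-0.15,0,-0.109],[-0.2,0,-0.145],[-0.25,0,-0.18],[-0.25,0,-0.2],[-0.25,0,-0.4],[-0.2,0,-0.5],[-0.1,0,-0.3],[0,0,0]], "dr": [[0,0,0],[0,0,0],[0,0,0],[0,0,0],[0,0,0],[0,0,0],[0,0,0],[0,0,0]]}}

```text
time: 19.38
tool_pos: [603.6, -33.9, 69.4]
tcp_rot: [3.14, -0.625, 1.854]
contact_force: [-0.0, 0.4, 0.6]
grip_width: 13.9
```

```bash
python3 - <<'E'
from h import *
from plant import capture
st()
c=capture("top");s=capture("scene")["image"]
cv2.imwrite("pics/l.png",cv2.resize(c["image"][170:290,240:400],None,fx=5,fy=5,interpolation=cv2.INTER_CUBIC))
cv2.imwrite("pics/l2.png",s)
E
```

```text
t 19.38 bay [-185.6   -1.4] z 69.4 F [ 0.38 -0.11  0.57] w 13.9 err deg [ 0.1  0.2 -0.1] q [-0.41  0.86  1.28  0.47  1.45 -0.86]
```

View pics/l.png

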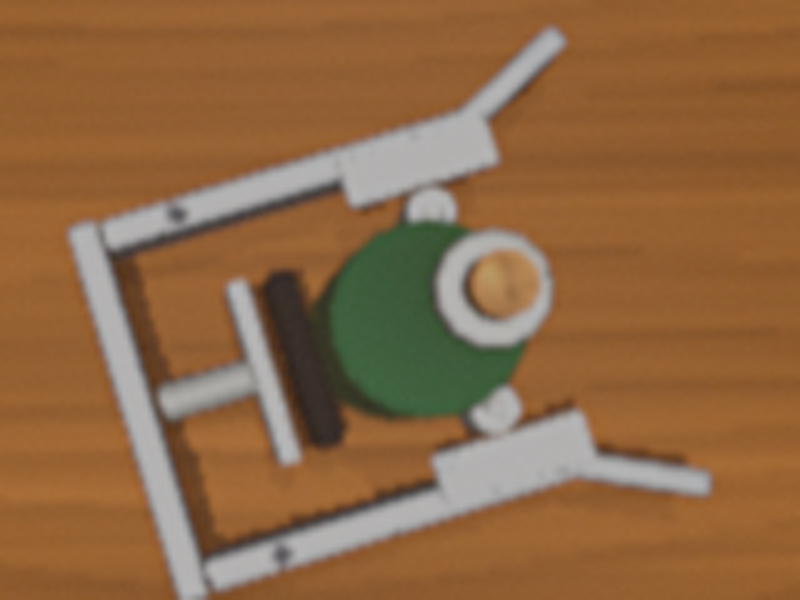

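View pics/l2.png

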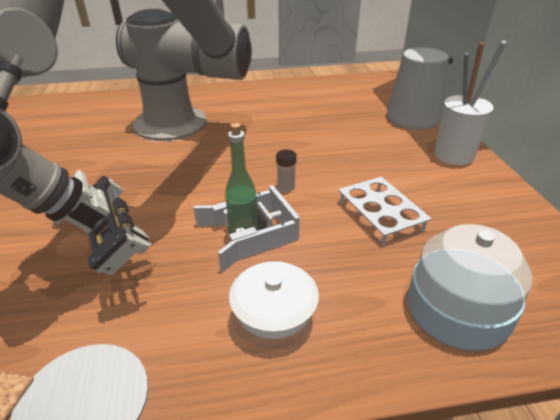

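The bottle stands upright past the rollers, at (430,320) in the crop, against the pad. The arm is clear, and the bowl, jar and rack have not moved.

```bash
python3 - <<'E'
from plant import close_job
print(close_job())
E
```

```text
the job is handed in; nothing more can be done
None
```

The bottle is standing upright in its holder, past both rollers and against the pad, and I've handed the job in (no verdict is reported). I tilted the tool 36° and pushed low on the body, at about 17 mm height, with the fingertips 14 mm apart.

- **Forces:** sliding took about 2–3 N, and readings through the rollers reached about 5.5 N. I pressed it home at 11–11.6 N for over 0.5 s. Allowing for 2–4 N of friction, the pad took about 7–9 N and gave about 1.6 mm in the top view.
- **Last checks:** after I backed the arm off, the force reading was near zero and the gripper was clear by well over 100 mm. The bowl, jar and egg rack looked unmoved. The clock was at about 19.5 s.
- **Disagreements:** the top and scene cameras differed by about 3–4 mm on the bottle's position. While pressing, I also saw an unexplained upward force of 4–5 N on the tool. The combined push was about 12.5 N, under the 18 N limit. I read forces only at the end of each move, so a short peak in between would not have shown.

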